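# Lift the dust bin out of a robot vacuum by its handle

### The job

Take the dust bin out of the robot vacuum: swing its folded carry handle up until it clicks fully upright while the bin still sits in its well, then lift the bin out by the handle and set it down gently in the metal tray. Leave it standing flat on the tray's floor with the handle still locked upright, and leave the other things on the bench where they are.

Things in the scene. Friction and masses are not known exactly. Their poses are not given: they have to be found in the camera images.
- vacuum: Black round robot vacuum, 342 mm across, its top cover off; fixed on the 3 mm bench mat, to the robot's left or right. Rim 96 mm high, flat deck inside it 93 mm. Origin: centre of its underside on the mat, z up. A round laser turret (86 mm across, top 119 mm above the origin) is centred at x = +88 mm. Yaw within 0.6 rad of the world's.
- well (a point): Centre of the floor of the dust bin's rectangular well, 134 mm (vacuum's x) by 124 mm (y), at (-35, 0, 14) mm in the vacuum's frame, 79 mm below the deck. Beyond the well's -x wall a finger scoop in the deck reaches 35 mm further out, 84 mm wide, its floor 48 mm above the well's floor.
- bin: Grey dust bin, a closed box 130 mm (x) by 120 mm (y) by 50 mm high, 0.35 to 0.6 kg with its handle, loose in the well with 2 mm play, axes parallel to the vacuum's. Origin: centre of its underside, z up. Two lugs on the lid (y = 50 to 58 mm either side, up to 81 mm above the origin) carry the handle's hinge. With the handle up it hangs level from the bar.
- handle (a joint): Angle of the black U-shaped handle (rad): 0 = folded flat towards the bin's -x, 1.571 = upright, its end stop and detent. Starts at 0 to 0.6. Hinge friction (about 1 N at the bar) holds it where left up to 0.9; from 0.9 to 1.25 the detent resists with up to 4 N in all at the bar and pushes it back if let go; past about 1.40 it snaps upright and is held (4 N at the bar to unseat it).
- handle_hinge (a point): Point on the handle's hinge axis, midway between the lugs: 68 mm above the bin's origin, 18 mm above its flat lid. The hinge axis is the bin's y; this point's axes are the bin's.
- handle_bar (a point): Middle of the handle's grip bar: round, 12 mm in diameter, along the bin's y, 86 mm clear between the arms, 50 mm from the hinge axis. Folded, it lies to the bin's -x side of the hinge, 11 mm below the deck, with 40 mm free on both sides; upright, it is 50 mm above the hinge. The bar can turn between finger pads. The point's axes turn with the handle.
- tray: Shallow metal tray 250 mm (x) by 210 mm (y), walls 4 mm thick and 22 mm high, floor 4 mm thick, fixed on the mat, on the other side from the vacuum (left or right). Origin: centre of its underside, z up. Inside it is 242 by 202 mm: the bin fits at any yaw.
- meter: Bystander: dark grey multimeter, 80 by 155 by 46 mm, lying on its back at the bench's far edge. Origin: centre of its underside. Leave it.
- driver: Bystander: screwdriver, 170 mm long, lying on the table at the robot's right. Leave it.
- dish: Bystander: small steel dish of screws, 130 by 90 by 16 mm, on the table at the robot's left. Leave it.

How it is judged:
On the way, in this order (a step that is already met when the one before it is completed fails the run):
1. the handle is swung up into its upright detent while the bin still sits in its well (value of joint handle above 1.48 rad and z of bin in the frame of vacuum below 0.026 m), for 0.2 s.
2. the bin is lifted clear of the vacuum by its upright handle (z of bin in the frame of vacuum above 0.098 m and value of joint handle above 1.4 rad and distance between the grasp point and handle_bar below 0.06 m), for 0.1 s.
At the end, for the whole second after the job is handed in: The bin stands at rest flat on the tray's floor, wholly inside its walls (underside within 5 mm of the floor, tilted less than 0.06 rad), with its handle still locked upright (joint above 1.48 rad) (x of bin in the frame of tray between -0.062 and 0.062 m and y of bin in the frame of tray between -0.045 and 0.045 m and z of bin in the frame of tray below 0.009 m and angle between bin's own z axis and vertical below 0.06 rad and value of joint handle above 1.48 rad and linear speed of bin below 0.02 m/s); the robot touches nothing.
It fails at once if the bin is dropped or banged down into the tray (faster than 0.5 m/s within 26 mm of its floor) (z of bin in the frame of tray below 0.03 m and horizontal distance between bin and tray below 0.12 m and linear speed of bin above 0.5 m/s).
It fails at once if the multimeter, screwdriver or screw dish is moved by more than 25 mm (distance of any of meter, driver, dish from where it was at the start of the episode above 0.025 m).
It also fails if it takes over 54 s, if anything falls off the work surface, if the arm or the gripper's body presses on something with over 40 N, if the wrist force passes 120 N, or if a joint passes its speed limit or range.

### The arm

A 7-joint arm with a two-finger parallel gripper is mounted at the origin on the work surface. World frame = base frame: x ahead of the robot, y to its left, z up, the work surface at z = 0. Lengths are in m, angles in rad, forces in N, time in s.
With the tool pointing down it reaches from about 0.4 to 0.875 m from the base axis. Payload 19.3 kg.
Tool frame: the origin (TCP) lies at the very end of the fingers, on their centre line; the grasp point (between the pads) lies 19 mm behind it; z points along the fingers, y is the line along which they close (so a half turn about z gives the same grasp; the last joint's range is limited). The gripper opens to 85 mm and grips with 20 to 120 N. Pads are 22 mm wide; open, the fingers measure 114 mm over their backs; the gripper's body (76 mm by 85 mm) begins 54 mm behind the grasp point. The pads swing forward as they close: fully open they stand 13 mm farther back than shut.
Start: joints at [1.127, 0.521, -0.036, 1.599, 0.021, 1.021, -0.113], TCP at [0.228, -0.582, 0.231] pointing down, gripper open.
Joint ranges: [-2.91, 2.91], [-0.3, 2.13], [-1.5, 1.42], [0.17, 2.43], [-1.26, 4.41], [0.16, 1.93], [-2.52, 2.52]. Speed limits (rad/s): [1.89, 1.89, 2.39, 2.39, 3.01, 3.01, 3.01].

### API

Orientations are given as [roll, pitch, yaw] about the fixed x, y, z axes, in that order (R = Rz(yaw) Ry(pitch) Rx(roll)).
In Python, from workcell import monitor, optics, workorder gives the robot as it stands.
- The arm moves only by the tool apply_moves, never from a script. Its arguments are lists of equal length, an entry for each row: "linear": the shift along the tool's x, y, z each as a share of 0.1 m, from -1 to 1, a list of three; "delta_rot": the turn, a rotation vector about the tool's x, y, z each as a share of 120 degrees, from -1 to 1, a list of three. A call has exactly 5 rows; each row is the pose to reach, as a shift and turn from the pose commanded when the call began, along the tool's axes at that moment; what a row does not reach only later rows make up. A row lasts 1/12 s, in which the tool goes at most 41.7 mm and 7.16 degrees, less where a joint would pass 70% of its speed; a pose out of reach is approached as far as the arm can. A call with a number of a shift or a turn outside -1 to 1 is refused whole. A call with a gripper value outside its range is refused whole. "gripper" is the opening, from -1 (shut) to 1 (fully open), set as the call begins (left out, the last holds). The fingers move at their own pace and stop on an object; "force" is the grip in N (left out, the last holds). Time passes only in rows, so rows that repeat a pose let the fingers close, or fill a call up. It gives the time, the measured TCP pose, the force, the opening and the grip force at its end, in the units of the state.
- monitor.observe(): the state, without advancing time (a new reading comes with each control period).
- optics.grab_frame(name): name is "scene" or "side" or "wrist"; returns (picture, depth): 420x560x3 uint8, red, green, blue; 420x560 float32, m along the optical axis (not along the pixel's ray), 0 where there is no reading.
- optics.camera_info(name): a dict with "fx", "fy", "cx", "cy" (pixels), "rvec" (rotation vector, rad) and "tvec" (3), from world to camera coordinates, as OpenCV has them; the wrist camera has in their place "T_tool_cam" (4x4, takes a point from camera to tool coordinates, whose origin is the TCP and whose axes are the flange's). Camera axes: x right, y down, z forward; pixel columns grow to the right and rows downward; lengths in m; the calibration is good to about 2 mm. A picture is of the moment at which its call begins: read the wrist's pose just before it. camera_info takes no time and is no camera call.
- workorder.job_done(): hands the job in; it is judged then, once.
The state is a dict: "clock": time; "qpos": joint angles; "qd": joint speeds; "joint_efforts": joint torques, N m; "position": TCP position; "tool_rot": TCP orientation; "force": force on the tool from outside, world axes, zero at the start; "moment": the same for the moment, N m; "grip_width": finger opening in m; "finger_force": force on a finger pad.
Only numpy, scipy, OpenCV 4.12 (cv2) and the standard library are available. Lean on these libraries where they do the work, as an engineer would, in place of code of your own. Each camera call takes 0.05 s, during which the arm holds its last target. There are 200 camera calls.

## Working session

There is one attempt and no reset: what is moved stays moved. The work goes in short steps, Python scripts to look and compute and a tool call to move; the robot and the scene stay as the last step left them, time stands still between calls to the robot, and variables do not carry over. Pictures are saved under pics/ and viewed, at most 10 in all, crops included, and the job is handed in when it is done.

Besides the shell and the picture viewer there is one more tool, called as name(argument=value, ...) on one line, values as JSON. apply_moves: Moves the arm, as the interface text tells. Its arguments: {"type":"object","properties":{"linear":{"type":"array"},"delta_rot":{"type":"array"},"gripper":{"type":"number"},"force":{"type":"number"}},"required":["linear","delta_rot"]}

```bash
mkdir -p pics; cat > h.py <<'E'
import numpy as np, cv2
from scipy.spatial.transform import Rotation as R
from workcell import monitor, optics, workorder
def cam(name):
    c=optics.camera_info(name)
    K=np.array([[c['fx'],0,c['cx']],[0,c['fy'],c['cy']],[0,0,1]])
    if 'rvec' in c:
        Rm=cv2.Rodrigues(np.array(c['rvec'],float))[0]; t=np.array(c['tvec'],float).ravel()
        return K,Rm.T,-Rm.T@t      # cam->world
    s=monitor.observe(); T=np.array(c['T_tool_cam'])
    Rt=R.from_euler('xyz',s['tool_rot']).as_matrix()
    return K,Rt@T[:3,:3],Rt@T[:3,3]+np.array(s['position'])
def cloud(name):
    K,Rw,o=cam(name); im,d=optics.grab_frame(name)
    v,u=np.mgrid[:d.shape[0],:d.shape[1]]
    p=np.stack([(u-K[0,2])/K[0,0]*d,(v-K[1,2])/K[1,1]*d,d],-1)@Rw.T+o
    p[d<=0]=np.nan
    return im,p
def save(n,im): cv2.imwrite('pics/'+n,im[:,:,::-1])
E
python3 - <<'E'
from h import *
s=monitor.observe(); print(s)
a=[]
for n in('scene','side'):
    im,p=cloud(n); np.savez(n+'.npz',im=im,p=p); save(n+'.png',im); print(n,cam(n)[2],np.nanmin(p,(0,1)),np.nanmax(p,(0,1)))
print(optics.camera_info('wrist'))
E
```

```text
{'clock': 0.0, 'qpos': array([ 1.12677572,  0.52203333, -0.03633431,  1.59999097,  0.02124555,
        1.0211121 , -0.11281811]), 'qd': array([ 0.00124013, -0.00108088,  0.00041577, -0.00020775,  0.0016523 ,
        0.00142454,  0.00067625]), 'joint_efforts': array([-3.56847358e-04, -9.27109337e+01,  1.97977535e+00, -3.69940424e+01,
        1.78039883e-02,  8.22678121e-03, -1.05129524e-05]), 'position': array([ 0.22806908, -0.58154088,  0.23071974]), 'tool_rot': array([-3.14044102e+00,  1.18141802e-04,  3.73822088e-01]), 'force': array([ 0.30370037,  0.24126081, -0.20542477]), 'moment': array([-0.04394494,  0.00787431,  0.00926935]), 'finger_force': 0.0, 'grip_width': 0.08563300534773399}
scene [1.6022812  0.82130582 1.0058792 ] [-1.34075113 -1.61882754 -0.77158288] [1.4359218  0.95171652 0.64633251]
side [ 0.52942565 -0.90159344  1.03074781] [-0.99650506 -0.63096426 -0.77334715] [1.67132159 1.95487452 0.63788062]
{'fx': 378.4180906083196, 'fy': 378.4180906083196, 'cx': 281.37757954139227, 'cy': 205.74603223210332, 'T_tool_cam': array([[ 3.78257164e-04, -9.48093020e-01, -3.17992897e-01,
         8.22399734e-02],
       [ 9.99999699e-01,  1.43006902e-04,  7.63140329e-04,
        -7.96607593e-04],
       [-6.78052840e-04, -3.17993089e-01,  9.48092788e-01,
        -1.43651627e-01],
       [ 0.00000000e+00,  0.00000000e+00,  0.00000000e+00,
         1.00000000e+00]])}
```

View pics/scene.png

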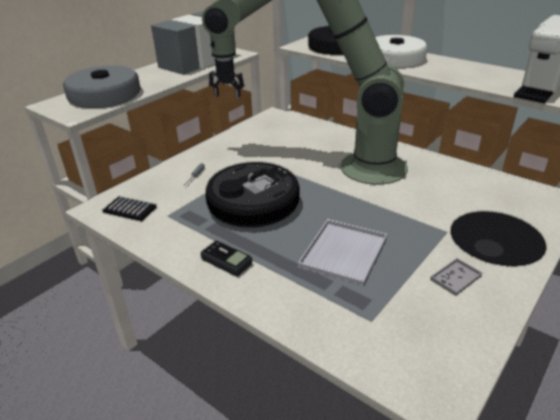

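View pics/side.png

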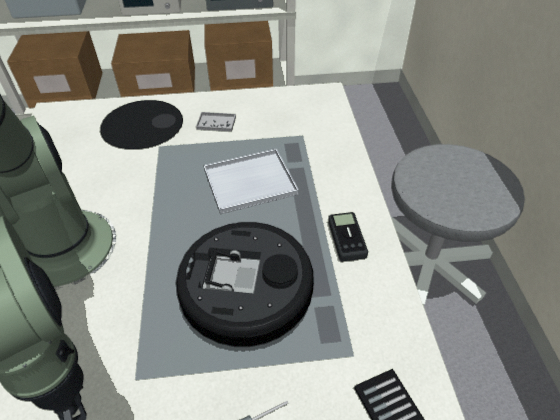

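The side view shows the vacuum centred near (245,280), its turret near (281,270), the bin near (233,273) with the handle folded to the left, and the tray near (250,180). Next I measure these from the depth points.

```bash
python3 - <<'E'
from h import *
for n in('side','scene'):
    z=np.load(n+'.npz'); p=z['p']; im=z['im'].astype(int); X,Y,Z=p[...,0],p[...,1],p[...,2]
    box=(X>.3)&(X<.95)&(Y>-.6)&(Y<.6)
    hi=box&(Z>.085)&(Z<.14)&(Y<0.1)
    rim=hi&(Z>.09)&(Z<.105); c=cv2.minEnclosingCircle(p[rim][:,:2].astype(np.float32)); print(n,'rim circle',c,rim.sum())
    t=hi&(Z>.116)&(Z<.13); c2=cv2.minEnclosingCircle(p[t][:,:2].astype(np.float32)); print('turret',c2,np.median(p[t],0),t.sum())
    print('yaw',np.arctan2(c2[0][1]-c[0][1],c2[0][0]-c[0][0]))
    # tray: rim above .018, y>0
    tr=box&(Y>-0.1)&(Z>.012)&(Z<.04)
    tr=cv2.morphologyEx(tr.astype(np.uint8),cv2.MORPH_OPEN,np.ones((1,1)))
    k,l,st,ce=cv2.connectedComponentsWithStats(tr)
    i=1+np.argmax(st[1:,4]); 
    print('tray rim',st[i],cv2.minAreaRect(p[l==i][:,:2].astype(np.float32)))
    br=box&(im.min(-1)>150)&(Z<.03)&(Z>0)&(Y>-.1)&(Y<.35); k,l,st,ce=cv2.connectedComponentsWithStats(br.astype(np.uint8)); i=1+np.argmax(st[1:,4]); print('bright',st[i],np.nanmedian(p[l==i],0),cv2.minAreaRect(p[l==i][:,:2].astype(np.float32)))
z=np.load('side.npz'); im=z['im'][220:345,170:320]; save('crop.png',cv2.resize(im,None,fx=5,fy=4.8,interpolation=cv2.INTER_CUBIC))
E
```

```text
side rim circle ((0.5062066912651062, -0.2146999090909958), 0.16570588946342468) 8457
turret ((0.5932446122169495, -0.2333911955356598), 0.043565619736909866) [ 0.59230908 -0.2354039   0.12126116] 790
yaw -0.2115360173816832
tray rim [204 149  94  64 734] ((0.5423459410667419, 0.19984066486358643), (0.2501998841762543, 0.2195243090391159), 12.831098556518555)
bright [ 204  149   94   60 3261] [0.53817727 0.20465184 0.00676961] ((0.5446821451187134, 0.21500375866889954), (0.2607683539390564, 0.24300171434879303), 12.304617881774902)
scene rim circle ((0.5088403224945068, -0.20952120423316956), 0.17004546523094177) 2648
turret ((0.5906379222869873, -0.23299214243888855), 0.04540350288152695) [ 0.59128476 -0.22937861  0.1222143 ] 265
yaw -0.2794317641995294
tray rim [298 219  89  65 787] ((0.5402736067771912, 0.20358926057815552), (0.2615373134613037, 0.21216611564159393), 12.671435356140137)
bright [ 190  265  158   93 4492] [0.86036705 0.17670779 0.00170138] ((0.8450014591217041, 0.1250254362821579), (0.44977086782455444, 0.2066786140203476), 89.97786712646484)
```

View pics/crop.png

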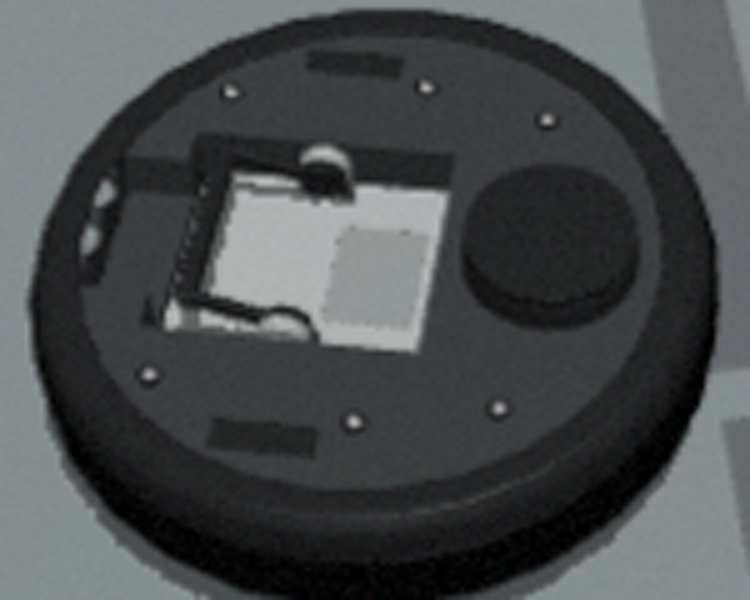

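The crop shows the lugs near (322,170) and (290,325). The handle lies almost folded, with its bar near (205,240). The estimates are consistent: vacuum centre about (0.507, -0.213), yaw about -0.22, and tray about (0.541, 0.202), yaw about 0.22. I move over the vacuum for a closer look.

apply_moves(linear=[[0.25, -0.2, 0], [0.5, -0.4, 0], [0.75, -0.6, 0], [1, -0.8, 0], [1, -0.8, 0]], delta_rot=[[0, 0, 0], [0, 0, 0], [0, 0, 0], [0, 0, 0], [0, 0, 0]])

```text
clock: 0.52
position: [0.2956, -0.4659, 0.2313]
tool_rot: [-3.14, -0.002, 0.38]
force: [1.2, -1.1, 0.2]
grip_width: 0.0854
finger_force: 0.0
```

apply_moves(linear=[[0.25, -0.2, 0], [0.5, -0.4, 0], [0.75, -0.6, 0], [1, -0.8, 0], [1, -0.8, 0]], delta_rot=[[0, 0, 0], [0, 0, 0], [0, 0, 0], [0, 0, 0], [0, 0, 0]])

```text
clock: 0.93
position: [0.3591, -0.3549, 0.2313]
tool_rot: [-3.14, -0.001, 0.38]
force: [1.3, 1.1, 0.5]
grip_width: 0.0855
finger_force: 0.0
```

apply_moves(linear=[[0.25, -0.2, 0], [0.5, -0.4, 0], [0.75, -0.6, 0], [1, -0.8, 0], [1, -0.8, 0]], delta_rot=[[0, 0, -0.05], [0, 0, -0.1], [0, 0, -0.15], [0, 0, -0.2], [0, 0, -0.25]])

```text
clock: 1.35
position: [0.4227, -0.2437, 0.2314]
tool_rot: [-3.141, -0.002, 0.909]
force: [0.9, 1.1, -0.7]
grip_width: 0.0854
finger_force: 0.0
```

apply_moves(linear=[[0.2, 0, 0], [0.45, 0, 0], [0.45, 0, 0], [0.45, 0, 0], [0.45, 0, 0]], delta_rot=[[0, 0, -0.05], [0, 0, -0.1], [0, 0, -0.15], [0, 0, -0.21], [0, 0, -0.21]])

```text
clock: 1.77
position: [0.4479, -0.2135, 0.2311]
tool_rot: [-3.141, -0.0, 1.344]
force: [-1.0, -0.5, 0.4]
grip_width: 0.0857
finger_force: 0.0
```

```bash
python3 - <<'E'
from h import *
im,p=cloud('wrist'); s=monitor.observe(); print(s['position'],s['tool_rot'],s['qpos'])
np.savez('w.npz',im=im,p=p); save('w.png',im)
Z=p[...,2]; X,Y=p[...,0],p[...,1]
t=(Z>.115)&(Z<.13)&(X>.53); print('turret',cv2.minEnclosingCircle(p[t][:,:2].astype(np.float32)))
print(np.nanmedian(Z[(Z>.09)&(Z<.102)]))
E
```

```text
[ 0.44776217 -0.2138032   0.2310883 ] [-3.14111330e+00 -3.03165404e-04  1.33547654e+00] [ 0.62494166  0.33704671 -0.37534713  1.91769427  0.15321067  0.914939
 -0.06034565]
turret ((0.5928115248680115, -0.232685387134552), 0.04263051971793175)
0.0973091950723389
```

View pics/w.png

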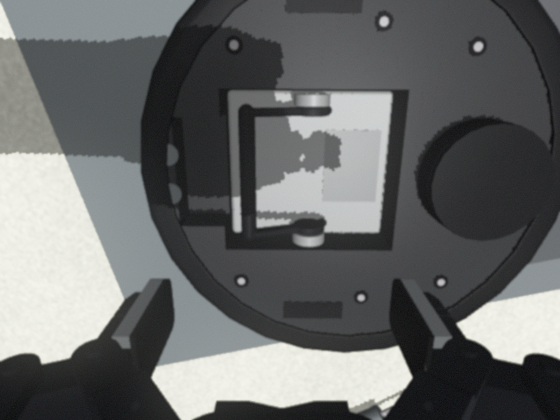

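The wrist view shows the bar from about (244,110) to (250,235), lug tops near (312,100) and (308,238), and well edges at about x=240 and x=393. I measure these with the depth points.

```bash
python3 - <<'E'
from h import *
z=np.load('w.npz'); p=z['p']; im=z['im']
for r in (130,150,170,190,210): 
    row=im[r,236:264].max(-1); print(r,row.tolist()); print([f'{v:.3f}' for v in p[r,238:262:2,2]])
# bar: points above 0.078 in window
w=p[122:222,232:270].reshape(-1,3); b=w[(w[:,2]>.078)&(w[:,2]<.125)]
print(len(b),b.min(0),b.max(0),np.median(b,0))
c=b[:,:2].mean(0); d=np.linalg.svd(b[:,:2]-c)[2][0]; print('bar centre',c,'dir yaw-90deg',np.arctan2(d[1],d[0])%np.pi-np.pi/2)
L=[]
for u,v in((312,104),(308,240)):
    q=p[v-12:v+12,u-22:u+22].reshape(-1,3); q=q[(q[:,2]>.085)&(q[:,2]<.11)]; L.append(q.mean(0)); print('lug',L[-1],q.max(0),q.min(0),len(q))
d=L[0]-L[1]; print(np.arctan2(d[1],d[0])-np.pi/2,(L[0]+L[1])/2,np.hypot(*d[:2]))
# lid points (bright-ish height .06-.072)
l=p[95:235,255:385].reshape(-1,3); l=l[(l[:,2]>.06)&(l[:,2]<.074)]; print('lid',cv2.minAreaRect(l[:,:2].astype(np.float32)),np.median(l[:,2]))
# deck fit circle
E
```

```text
130 [110, 97, 70, 44, 31, 27, 31, 31, 32, 33, 34, 34, 31, 35, 32, 30, 34, 33, 56, 83, 104, 111, 110, 111, 110, 111, 110, 110]
['0.103', '0.107', '0.108', '0.109', '0.109', '0.109', '0.107', '0.107', '0.105', '0.068', '0.068', '0.068']
150 [108, 108, 94, 63, 34, 32, 33, 32, 32, 36, 35, 34, 35, 37, 32, 36, 32, 37, 46, 73, 101, 109, 111, 110, 111, 109, 112, 112]
['0.068', '0.104', '0.107', '0.109', '0.109', '0.108', '0.108', '0.106', '0.106', '0.069', '0.068', '0.069']
170 [109, 108, 101, 79, 52, 36, 35, 31, 35, 38, 37, 39, 35, 37, 39, 36, 38, 36, 42, 70, 99, 110, 111, 111, 109, 111, 109, 109]
['0.067', '0.106', '0.108', '0.109', '0.108', '0.107', '0.108', '0.106', '0.107', '0.068', '0.067', '0.068']
190 [108, 109, 106, 94, 67, 39, 35, 34, 39, 37, 36, 37, 39, 38, 41, 38, 39, 38, 49, 91, 135, 163, 171, 177, 188, 191, 194, 197]
['0.067', '0.104', '0.107', '0.108', '0.108', '0.108', '0.109', '0.107', '0.106', '0.068', '0.067', '0.067']
210 [192, 192, 192, 180, 146, 88, 46, 33, 38, 37, 38, 36, 36, 39, 39, 39, 35, 42, 41, 69, 120, 154, 159, 164, 179, 190, 190, 185]
['0.068', '0.068', '0.106', '0.107', '0.107', '0.109', '0.109', '0.109', '0.106', '0.102', '0.069', '0.069']
1623 [ 0.41327591 -0.22918834  0.10124578] [ 0.4413138  -0.15417184  0.11072269] [ 0.4281831  -0.18863067  0.10742436]
bar centre [ 0.42815443 -0.18956533] dir yaw-90deg -0.23030140477771832
lug [ 0.48302059 -0.15470094  0.09612037] [ 0.49839926 -0.14535481  0.10034945] [ 0.46692288 -0.16491354  0.08547824] 810
lug [ 0.45888894 -0.2571787   0.09548115] [ 0.47578428 -0.2427416   0.10097875] [ 0.44076722 -0.27047707  0.08509267] 886
-0.23126847970795317 [ 0.47095476 -0.20593982  0.09580076] 0.1052807148619796
lid ((0.48336705565452576, -0.21037155389785767), (0.1194218322634697, 0.1110115572810173), 77.03047943115234) 0.06809597529467132
```

Everything agrees: yaw -0.23, hinge at (0.472, -0.205, 0.085), bar centre at z of about 0.1025, so the angle is about 0.36. In the tool frame, x is the bin's y, y is the bin's x and z is down. I align, then descend with the fingers half open.

apply_moves(linear=[[0.05, -0.1, 0.2], [0.1, -0.2, 0.4], [0.14, -0.25, 0.6], [0.14, -0.25, 0.75], [0.14, -0.25, 0.75]], delta_rot=[[0, 0, 0], [0, 0, 0], [0, 0, 0], [0, 0, 0], [0, 0, 0]], gripper=0.06, force=20)

```text
clock: 2.23
position: [0.4253, -0.194, 0.1541]
tool_rot: [-3.138, -0.0, 1.333]
force: [-0.2, 0.2, 0.1]
grip_width: 0.0453
finger_force: 0.0
```

```bash
cat >> h.py <<'E'
def xy(): # bin-aligned coordinates of TCP
    s=monitor.observe(); x,y,z=s['position']
    return np.round([.974*x-.228*y,.228*x+.974*y,z],4),s
E
python3 - <<'E'
from h import *
print(xy())
im,p=cloud('wrist'); save('w2.png',im)
Z=p[...,2]; X=.974*p[...,0]-.228*p[...,1]; Y=.228*p[...,0]+.974*p[...,1]
m=(Z>.098)&(Z<.114)&(abs(Y+.0925)<.035)&(abs(X-.46)<.015)
print(m.sum(),[ (np.percentile(a[m],[2,50,98])).round(4) for a in (X,Y,Z)])
E
```

```text
(array([ 0.4585, -0.092 ,  0.1541]), {'clock': 2.2333, 'qpos': array([ 0.58386927,  0.4071697 , -0.35675061,  2.06072156,  0.21271313,
        0.71181336, -0.14676871]), 'qd': array([ 0.01283185, -0.040575  , -0.0125379 , -0.05295883, -0.02795697,
        0.07105276,  0.04517603]), 'joint_efforts': array([ -0.77233225, -70.60999632,  -3.35003637, -27.07986832,
         0.56555483,  -1.49815455,  -0.58483232]), 'position': array([ 0.42532735, -0.19397374,  0.15413015]), 'tool_rot': array([-3.13789830e+00, -4.60847098e-04,  1.33250859e+00]), 'force': array([-0.16194483,  0.19962005,  0.05676175]), 'moment': array([-0.01330222,  0.04745837, -0.06394101]), 'finger_force': 0.0, 'grip_width': 0.0452595060624601})
2510 [array([0.4541, 0.4598, 0.4654]), array([-0.1257, -0.0898, -0.0587]), array([0.1037, 0.1075, 0.1092])]
```

View pics/w2.png

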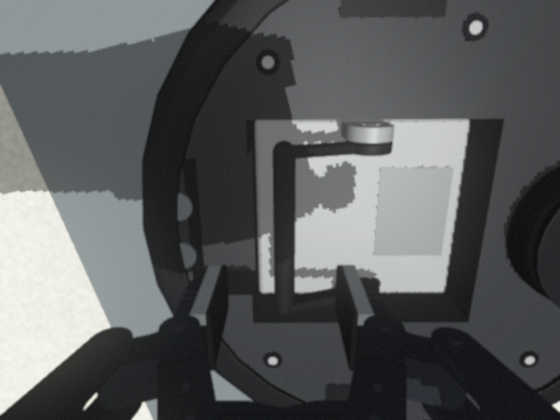

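The fingers sit on either side of the bar (column 283), and the bar is at X=0.4598 against the tool's 0.4585. I go down and grip lightly.

apply_moves(linear=[[0, 0.01, 0.2], [0, 0.01, 0.4], [0, 0.01, 0.6], [0, 0.01, 0.69], [0, 0.01, 0.69]], delta_rot=[[0, 0, 0], [0, 0, 0], [0, 0, 0], [0, 0, 0], [0, 0, 0]])

```text
clock: 2.7
position: [0.4275, -0.1946, 0.0866]
tool_rot: [-3.14, -0.0, 1.335]
force: [-0.6, 0.2, 1.0]
grip_width: 0.0455
finger_force: 0.0
```

apply_moves(linear=[[0, 0, 0], [0, 0, 0], [0, 0, 0], [0, 0, 0], [0, 0, 0]], delta_rot=[[0, 0, 0], [0, 0, 0], [0, 0, 0], [0, 0, 0], [0, 0, 0]], gripper=-1, force=20)

```text
clock: 3.12
position: [0.4281, -0.1948, 0.0879]
tool_rot: [3.14, 0.0, 1.337]
force: [0.3, -0.1, 1.3]
grip_width: 0.0107
finger_force: 21.1
```

```bash
python3 - <<'E'
from h import *
print(xy())
E
```

```text
(array([ 0.4614, -0.0921,  0.0879]), {'clock': 3.1167, 'qpos': array([ 0.53778739,  0.52304999, -0.30654423,  2.10370573,  0.29150247,
        0.55320056, -0.21358501]), 'qd': array([-7.67487747e-04,  6.69086334e-03,  1.53440345e-03,  2.74879094e-03,
        2.21896875e-03, -4.09413619e-03,  4.72652964e-05]), 'joint_efforts': array([-2.83806575e-01, -7.61989760e+01, -3.27876940e+00, -2.14616561e+01,
       -1.22429500e-01,  5.26465487e-02,  4.61185628e-04]), 'position': array([ 0.42814146, -0.19479984,  0.08794451]), 'tool_rot': array([3.14049210e+00, 3.03020921e-04, 1.33683609e+00]), 'force': array([ 0.26014072, -0.06171316,  1.31894698]), 'moment': array([-0.15420021,  0.02333864,  0.0156683 ]), 'finger_force': 21.08309268951416, 'grip_width': 0.010666163561300436})
```

The bar is gripped (grip width 10.7 mm at 21 N). I swing it along a 50 mm arc, going to about 0.9 rad first.

apply_moves(linear=[[0, 0.02, -0.05], [0, 0.055, -0.106], [0, 0.085, -0.146], [0, 0.12, -0.181], [0, 0.157, -0.212]], delta_rot=[[0, 0, 0], [0, 0, 0], [0, 0, 0], [0, 0, 0], [0, 0, 0]])

```text
clock: 3.53
position: [0.4393, -0.1975, 0.1085]
tool_rot: [-3.133, 0.001, 1.337]
force: [-28.7, 8.9, 20.8]
grip_width: 0.0111
finger_force: 22.8
```

```bash
python3 - <<'E'
from h import *
a,s=xy();print(a,s['force'],s['moment'],s['grip_width'],s['finger_force'])
im,p=cloud('wrist')
Z=p[...,2]; X=.974*p[...,0]-.228*p[...,1]; Y=.228*p[...,0]+.974*p[...,1]
m=(Z>.1)&(Z<.135)&(abs(abs(Y+.0925)-.033)<.006)&(abs(X-a[0])<.03)
print(m.sum(),[ (np.percentile(q[m],[2,50,98])).round(4) for q in (X,Y,Z)])
l=(Z>.055)&(Z<.08)&(X>.52)&(X<.56)&(abs(Y+.0925)<.05); print('lid z',np.median(Z[l]),l.sum())
E
```

```text
[ 0.4729 -0.0922  0.1085] [-28.72003189   8.87316645  20.84491629] [ 1.95952399  6.44344301 -0.04723952] 0.01108273560704093 22.825256064534187
1638 [array([0.4669, 0.4728, 0.4783]), array([-0.1309, -0.0633, -0.054 ]), array([0.1214, 0.1255, 0.1271])]
lid z 0.06830652911678115 12775
```

The lid hasn't moved, and the handle is at about 0.78. My arc's X was about 3.5 mm ahead, pressing inward. I re-fit it (hinge X = 0.5086) and continue.

apply_moves(linear=[[0, 0, -0.03], [0, 0.02, -0.05], [0, 0.05, -0.07], [0, 0.075, -0.085], [0, 0.1, -0.098]], delta_rot=[[0, 0, 0], [0, 0, 0], [0, 0, 0], [0, 0, 0], [0, 0, 0]])

```text
clock: 4.0
position: [0.4511, -0.2002, 0.1188]
tool_rot: [-3.138, 0.0, 1.337]
force: [-9.6, 3.1, 6.7]
grip_width: 0.011
finger_force: 20.8
```

```bash
cat > chk.py <<'E'
from h import *
a,s=xy();print(a,s['force'],s['moment'],s['grip_width'],s['finger_force'],s['tool_rot'])
im,p=cloud('wrist')
Z=p[...,2]; X=.974*p[...,0]-.228*p[...,1]; Y=.228*p[...,0]+.974*p[...,1]
m=(Z>.1)&(Z<.15)&(abs(abs(Y+.0925)-.033)<.006)&(abs(X-a[0])<.03)
print(m.sum(),[ (np.percentile(q[m],[2,50,98])).round(4) for q in (X,Y,Z)])
l=(Z>.055)&(Z<.08)&(X>.53)&(X<.56)&(abs(Y+.0925)<.05); print('lid z',np.median(Z[l]),l.sum())
E
python3 chk.py
```

```text
[ 0.485  -0.0922  0.1188] [-9.56406742  3.05373414  6.65952654] [ 0.49551648  2.29946586 -0.0155782 ] 0.01096266653578517 20.757539570331573 [-3.13766472e+00  4.45468916e-04  1.33683720e+00]
1624 [array([0.4793, 0.4849, 0.4906]), array([-0.1309, -0.0634, -0.0538]), array([0.1313, 0.135 , 0.1367])]
lid z 0.06822723983980672 9035
```

apply_moves(linear=[[0, 0.04, -0.022], [0, 0.08, -0.038], [0, 0.125, -0.047], [0, 0.17, -0.052], [0, 0.215, -0.052]], delta_rot=[[0, 0, 0], [0, 0, 0], [0, 0, 0], [0, 0, 0], [0, 0, 0]])

```text
clock: 4.47
position: [0.4739, -0.2056, 0.1239]
tool_rot: [-3.141, 0.0, 1.337]
force: [-5.0, 0.7, 4.2]
grip_width: 0.0114
finger_force: 21.1
```

```bash
python3 chk.py
```

```text
[ 0.5085 -0.0922  0.1239] [-4.98923982  0.72071461  4.18292718] [ 0.18658045  1.23056869 -0.02619441] 0.011426066867624752 21.08590543270111 [-3.14137129e+00  1.08304702e-04  1.33702783e+00]
1647 [array([0.5029, 0.5085, 0.5142]), array([-0.1308, -0.0633, -0.0539]), array([0.1373, 0.1412, 0.1428])]
lid z 0.06826186374658327 8107
```

It is near upright. I push a bit further to confirm the end stop.

apply_moves(linear=[[0, 0.02, 0], [0, 0.03, 0], [0, 0.03, 0], [0, 0.03, 0], [0, 0.03, 0]], delta_rot=[[0, 0, 0], [0, 0, 0], [0, 0, 0], [0, 0, 0], [0, 0, 0]])

```text
clock: 4.93
position: [0.475, -0.2058, 0.1237]
tool_rot: [-3.138, 0.0, 1.337]
force: [-17.8, 4.2, 18.9]
grip_width: 0.0112
finger_force: 22.5
```

```bash
python3 chk.py; python3 - <<'E'
from h import *
z,p=cloud('side'); save('s2.png',cv2.resize(z[220:345,170:320],None,fx=5,fy=4.8,interpolation=cv2.INTER_CUBIC))
E
```

```text
[ 0.5096 -0.0922  0.1237] [-17.82906125   4.17792761  18.86924435] [ 0.97321762  3.51620096 -0.00395913] 0.01119252231537629 22.482765913009644 [-3.13810784e+00  4.43995334e-04  1.33697773e+00]
1643 [array([0.5038, 0.5094, 0.515 ]), array([-0.1309, -0.0633, -0.0539]), array([0.1375, 0.1412, 0.1429])]
lid z 0.06827769161035555 8082
```

View pics/s2.png

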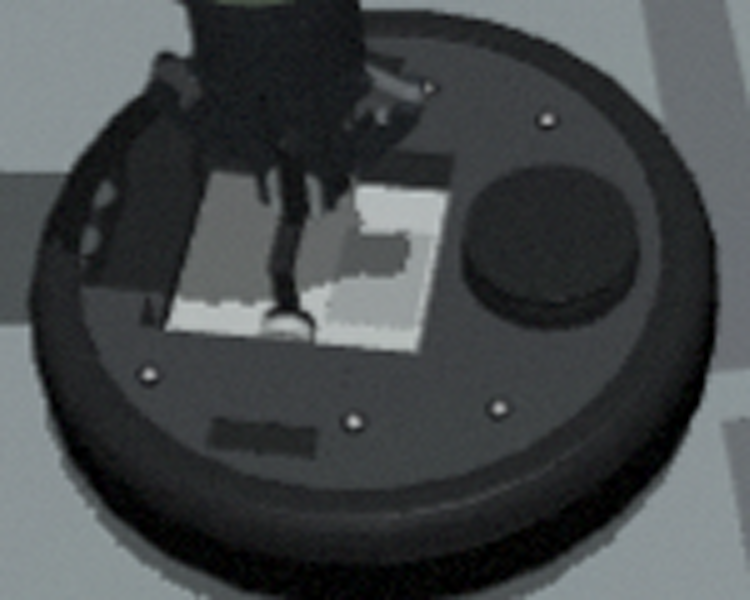

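The side crop shows the handle arm rising straight from the lug (290,320) to the gripped bar (290,185), and the push force rose against the stop. I check the bar's X against the lug's X, then back off the push and firm the grip.

apply_moves(linear=[[0, -0.015, 0], [0, -0.02, 0], [0, -0.02, 0], [0, -0.02, 0], [0, -0.02, 0]], delta_rot=[[0, 0, 0], [0, 0, 0], [0, 0, 0], [0, 0, 0], [0, 0, 0]], force=60)

```text
clock: 5.45
position: [0.4746, -0.2057, 0.1239]
tool_rot: [-3.141, 0.0, 1.337]
force: [-6.4, 1.4, 11.1]
grip_width: 0.0094
finger_force: 58.8
```

```bash
python3 chk.py; python3 - <<'E'
from h import *
im,p=cloud('wrist')
Z=p[...,2]; X=.974*p[...,0]-.228*p[...,1]; Y=.228*p[...,0]+.974*p[...,1]
for lo,hi,ya,yb in((.072,.103,.051,.06),(.10,.112,.036,.05),(.112,.124,.036,.05),(.124,.15,.03,.045)):
  for sg in(1,-1):
    yy=sg*(Y+.0925); m=(Z>lo)&(Z<hi)&(yy>ya)&(yy<yb)&(abs(X-.508)<.03)
    if m.sum()>20: print(lo,sg,m.sum(),np.percentile(X[m],[2,50,98]).round(4),np.percentile(Z[m],98).round(4))
E
```

```text
[ 0.5092 -0.0922  0.1239] [-6.41452313  1.38715933 11.08128863] [0.18985796 1.47670135 0.01406715] 0.009408993119011994 58.800145983695984 [-3.14141545e+00  2.24504574e-04  1.33705706e+00]
1657 [array([0.5035, 0.5092, 0.5149]), array([-0.1309, -0.0632, -0.0539]), array([0.1371, 0.1412, 0.1429])]
lid z 0.06824212804599813 8129
0.072 1 1262 [0.497  0.5092 0.5214] 0.0997
0.1 1 48 [0.5038 0.5088 0.5146] 0.112
0.112 1 56 [0.5039 0.5106 0.5145] 0.1232
0.124 1 1290 [0.5035 0.5092 0.515 ] 0.1429
0.124 -1 790 [0.5034 0.509  0.5149] 0.1428
```

The bar and lug centres are both at X = 0.5092, so the handle is upright. I lift.

apply_moves(linear=[[0, 0, -0.1], [0, 0, -0.25], [0, 0, -0.45], [0, 0, -0.7], [0, 0, -0.9]], delta_rot=[[0, 0, 0], [0, 0, 0], [0, 0, 0], [0, 0, 0], [0, 0, 0]])

```text
clock: 5.97
position: [0.475, -0.2055, 0.2154]
tool_rot: [3.141, -0.0, 1.338]
force: [-0.5, 0.5, -5.5]
grip_width: 0.0095
finger_force: 59.6
```

apply_moves(linear=[[0, 0, -0.2], [0, 0, -0.35], [0, 0, -0.5], [0, 0, -0.6], [0, 0, -0.6]], delta_rot=[[0, 0, 0], [0, 0, 0], [0, 0, 0], [0, 0, 0], [0, 0, 0]])

```text
clock: 6.38
position: [0.4756, -0.2058, 0.2756]
tool_rot: [3.138, 0.0, 1.337]
force: [0.2, -0.1, -4.8]
grip_width: 0.0095
finger_force: 59.6
```

```bash
python3 - <<'E'
from h import *
a,s=xy();print(a,s['force'],s['moment'],s['grip_width'],s['finger_force'],s['tool_rot'],s['qpos'])
im,p=cloud('wrist'); save('w3.png',im)
Z=p[...,2]; X=.974*p[...,0]-.228*p[...,1]; Y=.228*p[...,0]+.974*p[...,1]
dz=a[2]-.1239
l=(abs(Z-.068-dz)<.015)&(X>.53)&(X<.56)&(abs(Y+.0925)<.05); A=np.c_[X[l],Y[l],np.ones(l.sum())]
print('lid',np.median(Z[l]),l.sum(),np.linalg.lstsq(A,Z[l],rcond=None)[0])
E
```

```text
[ 0.5101 -0.092   0.2756] [ 0.17230175 -0.11372566 -4.75425003] [ 0.00741633 -0.00545688 -0.04455986] 0.009525274450100157 59.60279166698456 [3.13849218e+00 3.25923922e-04 1.33731109e+00] [ 0.59694016  0.32083207 -0.38455084  1.81294711  0.1387483   1.03097177
 -0.07450783]
lid 0.21992095079785692 8064 [ 0.0035423  -0.00195171  0.21781145]
```

View pics/w3.png

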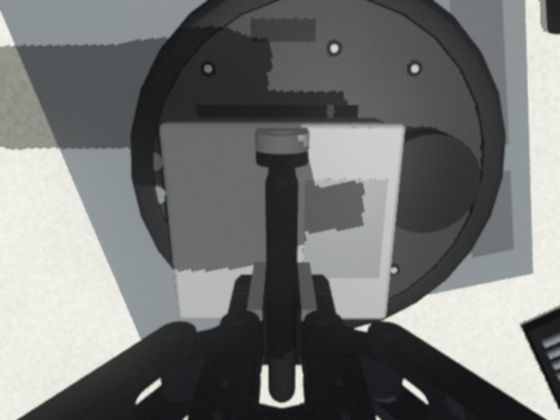

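The bin hangs level with its lid at z = 0.22, and the vacuum is clear beneath it. I carry it over to the tray.

apply_moves(linear=[[0.15, -0.01, 0], [0.35, -0.03, 0], [0.55, -0.04, 0], [0.75, -0.06, 0], [1, -0.075, 0]], delta_rot=[[0, 0, 0], [0, 0, 0], [0, 0, 0], [0, 0, 0], [0, 0, 0]])

```text
clock: 6.85
position: [0.49, -0.1064, 0.2724]
tool_rot: [-3.14, 0.0, 1.336]
force: [0.8, -0.6, -4.0]
grip_width: 0.0096
finger_force: 59.6
```

apply_moves(linear=[[0.2, -0.015, 0], [0.4, -0.03, 0], [0.6, -0.04, 0], [0.8, -0.06, 0], [1, -0.075, 0]], delta_rot=[[0, 0, 0], [0, 0, 0], [0, 0, 0], [0, 0, 0], [0, 0, 0]])

```text
clock: 7.27
position: [0.506, -0.0066, 0.2724]
tool_rot: [-3.14, 0.0, 1.337]
force: [0.6, -0.2, -3.7]
grip_width: 0.0096
finger_force: 59.6
```

apply_moves(linear=[[0.2, -0.015, 0], [0.4, -0.03, 0], [0.6, -0.04, 0], [0.8, -0.06, 0], [1, -0.075, 0]], delta_rot=[[0, 0, 0], [0, 0, 0], [0, 0, 0], [0, 0, 0], [0, 0, 0]])

```text
clock: 7.68
position: [0.5219, 0.0923, 0.2724]
tool_rot: [-3.14, 0.0, 1.337]
force: [-0.2, 0.6, -4.7]
grip_width: 0.0098
finger_force: 59.6
```

apply_moves(linear=[[0.2, -0.015, 0], [0.4, -0.03, 0], [0.6, -0.04, 0], [0.8, -0.06, 0], [1, -0.075, 0]], delta_rot=[[0, 0, -0.02], [0, 0, -0.06], [0, 0, -0.1], [0, 0, -0.14], [0, 0, -0.18]])

```text
clock: 8.1
position: [0.5378, 0.1913, 0.2723]
tool_rot: [-3.14, 0.0, 1.719]
force: [-0.0, 0.3, -5.2]
grip_width: 0.0096
finger_force: 59.6
```

```bash
python3 - <<'E'
from h import *
s=monitor.observe(); print(s['position'],s['tool_rot'],s['force'],s['qpos'],s['clock'])
im,p=cloud('wrist')
Z=p[...,2]; X,Y=p[...,0],p[...,1]
m=(Z>.017)&(Z<.035)&(X>.36)&(X<.72)&(Y>.05)&(Y<.36); print('tray rim',m.sum(),cv2.minAreaRect(p[m][:,:2].astype(np.float32)))
for n in('side','scene'):
    p=np.load(n+'.npz')['p']; Z=p[...,2]; X,Y=p[...,0],p[...,1]
    m=(Z>.02)&(Z<.03)&(X>.36)&(X<.72)&(Y>.05)&(Y<.36); print(n,m.sum(),cv2.minAreaRect(p[m][:,:2].astype(np.float32)))
E
```

```text
[0.53775176 0.1912878  0.27227213] [-3.13997877e+00  3.01779618e-05  1.71854599e+00] [-0.02521952  0.28530991 -5.16165184] [-0.01482987  0.44696962 -0.59898121  1.67464503  0.27525143  1.10705802
 -0.54490948] 8.1
tray rim 2943 ((0.5424550771713257, 0.2019927203655243), (0.25063997507095337, 0.2091493308544159), 12.866700172424316)
side 394 ((0.5426719188690186, 0.19974415004253387), (0.25007256865501404, 0.21933569014072418), 12.692708969116211)
scene 456 ((0.5400501489639282, 0.20307692885398865), (0.26134997606277466, 0.21212726831436157), 13.035075187683105)
```

The tray is confirmed at (0.5425, 0.202), yaw 0.224, size 250 x 209. I line up and descend, expecting contact at TCP z of about 0.113.

apply_moves(linear=[[0.05, 0.03, 0.1], [0.1, 0.06, 0.3], [0.1, 0.06, 0.55], [0.1, 0.06, 0.8], [0.1, 0.06, 1.0]], delta_rot=[[0, 0, -0.02], [0, 0, -0.037], [0, 0, -0.037], [0, 0, -0.037], [0, 0, -0.037]])

```text
clock: 8.57
position: [0.5417, 0.2001, 0.1703]
tool_rot: [-3.139, 0.0, 1.792]
force: [1.4, 0.3, -3.8]
grip_width: 0.0098
finger_force: 59.5
```

apply_moves(linear=[[0, 0, 0.13], [0, 0, 0.24], [0, 0, 0.33], [0, 0, 0.4], [0, 0, 0.45]], delta_rot=[[0, 0, 0], [0, 0, 0], [0, 0, 0], [0, 0, 0], [0, 0, 0]])

```text
clock: 8.98
position: [0.5428, 0.2011, 0.1281]
tool_rot: [3.141, -0.0, 1.792]
force: [0.7, -0.2, -4.6]
grip_width: 0.0096
finger_force: 59.5
```

apply_moves(linear=[[0, 0, 0.03], [0, 0, 0.06], [0, 0, 0.09], [0, 0, 0.11], [0, 0, 0.12]], delta_rot=[[0, 0, 0], [0, 0, 0], [0, 0, 0], [0, 0, 0], [0, 0, 0]])

```text
clock: 9.4
position: [0.5427, 0.2011, 0.1165]
tool_rot: [3.141, 0.0, 1.792]
force: [-0.6, -0.9, -3.5]
grip_width: 0.0095
finger_force: 59.5
```

Not in contact yet, so I lower in small steps.

apply_moves(linear=[[0, 0, 0.01], [0, 0, 0.015], [0, 0, 0.02], [0, 0, 0.025], [0, 0, 0.03]], delta_rot=[[0, 0, 0], [0, 0, 0], [0, 0, 0], [0, 0, 0], [0, 0, 0]])

```text
clock: 9.82
position: [0.543, 0.2013, 0.114]
tool_rot: [3.141, -0.0, 1.792]
force: [-1.5, -0.4, 10.8]
grip_width: 0.0097
finger_force: 61.2
```

Contact (+11 N). I ease the preload and open the fingers.

apply_moves(linear=[[0, 0, -0.005], [0, 0, -0.008], [0, 0, -0.008], [0, 0, -0.008], [0, 0, -0.008]], delta_rot=[[0, 0, 0], [0, 0, 0], [0, 0, 0], [0, 0, 0], [0, 0, 0]], force=20)

```text
clock: 10.23
position: [0.5426, 0.2011, 0.1142]
tool_rot: [-3.141, -0.0, 1.792]
force: [-0.2, 0.1, -4.6]
grip_width: 0.0095
finger_force: 59.8
```

apply_moves(linear=[[0, 0, 0], [0, 0, 0], [0, 0, 0], [0, 0, 0], [0, 0, 0]], delta_rot=[[0, 0, 0], [0, 0, 0], [0, 0, 0], [0, 0, 0], [0, 0, 0]], gripper=0.1)

```text
clock: 10.65
position: [0.5427, 0.2012, 0.1144]
tool_rot: [3.141, -0.0, 1.792]
force: [-0.3, 0.1, -0.4]
grip_width: 0.0471
finger_force: 0.0
```

apply_moves(linear=[[0, 0, -0.1], [0, 0, -0.3], [0, 0, -0.5], [0, 0, -0.75], [0, 0, -1]], delta_rot=[[0, 0, 0], [0, 0, 0], [0, 0, 0], [0, 0, 0], [0, 0, 0]])

```text
clock: 11.07
position: [0.5423, 0.2012, 0.216]
tool_rot: [-3.141, -0.0, 1.792]
force: [0.6, 0.3, -0.4]
grip_width: 0.0472
finger_force: 0.0
```

```bash
python3 - <<'E'
from h import *
s=monitor.observe(); print(s['position'],s['force'],s['grip_width'])
im,p=cloud('wrist'); save('w4.png',im)
q=p-np.array([.5425,.202,0]); c,n=np.cos(.224),np.sin(.224)
X=c*q[...,0]+n*q[...,1]; Y=-n*q[...,0]+c*q[...,1]; Z=p[...,2]
l=(Z>.04)&(Z<.07)&(abs(X)<.1)&(abs(Y)<.09); A=np.c_[X[l],Y[l],np.ones(l.sum())]
print('lid',l.sum(),np.median(Z[l]),np.linalg.lstsq(A,Z[l],rcond=None)[0],np.percentile(X[l],[.5,99.5]),np.percentile(Y[l],[.5,99.5]))
for lo,hi in((.078,.095),(.115,.14)):
  m=(Z>lo)&(Z<hi)&(abs(X)<.05)&(abs(Y)<.08); print(lo,m.sum(),np.percentile(X[m],[2,50,98]),np.percentile(Z[m],98))
E
```

```text
[0.54231846 0.20121475 0.21600691] [ 0.63501004  0.26386864 -0.43438393] 0.04720289903498698
lid 19037 0.05803788346459282 [ 0.00105437 -0.0050054   0.05798226] [-0.06402257  0.06443379] [-0.05831215  0.05980799]
0.078 923 [-0.01175321  0.00125358  0.01258432] 0.09014980917594405
0.115 2723 [-0.00559624  0.00034629  0.00582037] 0.13291322082312731
```

View pics/w4.png

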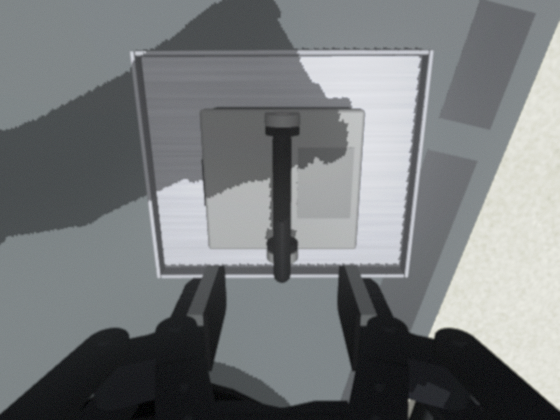

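The bin stands flat and centred in the tray (box corners at about (202,110) to (362,247)). Its lid is at z = 0.058 with a slope under 0.006. The handle is upright, with bar and lug X within 1 mm, and the gripper is clear. I hand it in.

```bash
python3 -c "
from workcell import workorder; print(workorder.job_done())"
```

```text
the job is handed in; nothing more can be done
None
```

The job is handed in: by my last measurements the dust bin stands flat and centred in the tray with its handle upright and the gripper clear, about 11 s into the 54 s limit, and the judge gave no verdict back.

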